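# Put the tall reference tile back on its sloped rest in the roll-top store

### The arm

A 7-joint arm with a two-finger parallel gripper is mounted at the origin on the work surface; the furniture and walls round the work are solid. World frame = base frame: x ahead of the robot, y to its left, z up, the work surface at z = 0. Lengths are in m, angles in rad, forces in N, time in s.
With the tool pointing down it reaches from about 0.4 to 0.9 m from the base axis. Payload 5.5 kg.
Tool frame: the origin (TCP) lies midway between the tips of the shut fingers; the grasp point (between the pads) lies 19 mm behind it (manip.grip_depth is the distance from the TCP to the grasp point, in m); z points along the fingers, y is the line along which they close (so a half turn about z gives the same grasp; the last joint's range is limited). The gripper opens to 92 mm and grips with 3 to 60 N. Pads are 19 mm wide; open, the fingers measure 130 mm over their backs; the gripper's body (75 mm by 190 mm) begins 47 mm behind the grasp point.
Start: joints at [-1.083, 0.501, -0.427, 1.55, 0.221, 1.138, -0.21], TCP at [0.145, 0.634, 0.227] pointing down, gripper open.
Joint ranges: [-2.88, 2.88], [-0.31, 2.03], [-1.54, 1.56], [0.2, 2.42], [-1.41, 4.55], [0.19, 2.02], [-2.57, 2.57]. Speed limits (rad/s): [2.57, 2.57, 3.14, 3.14, 3.14, 3.14, 3.14].

### API

Orientations are given as a unit quaternion [x, y, z, w].
In Python, from bench import manip, effector, viewer gives the robot as it stands. Calls block until the motion is done:
- manip.move_pose(position, orientation): joint-space move of the TCP to a pose.
- manip.servo_line(position, ori=None, vel=0.15): straight line of the TCP; ori=None keeps the orientation; vel is the mean speed in m/s.
- manip.movej(angles): joint-space move.
- effector.open_jaws() and effector.close(f_grip=None): open the fingers fully, or close them until they stop; f_grip is the grip in N (None keeps the last).
- manip.sleep(seconds).
- manip.solve_ik(position, orientation): joint angles nearest the present ones, or None.
- viewer.get_image(name): name is "side" or "top"; returns the picture (480x640x3 uint8, red, green, blue); there is no depth.
- viewer.get_calibration(name): a dict with "vfov" (degrees; the focal length in pixels is half the picture's height over the tangent of half this angle, whatever the lens; pixels are square), "cx", "cy" (the principal point, pixels), "dist_coeffs" ([k1, k2, p1, p2, k3] as OpenCV has them; the pictures are not rectified), "eye" and "attitude" of the camera in the world. Camera axes: x right, y down, z forward; pixel columns grow to the right and rows downward; lengths in m; the calibration is good to about 2 mm. A picture is of the moment at which its call begins. get_calibration takes no time and is no camera call.
A pose or a line that the arm cannot do raises manip.PlanningError and nothing moves.
- manip.hand_in(): hands the job in; it is judged then, once.
Readings, each from a call of its own:
- manip.current_clock(): time.
- manip.current_q(): joint angles.
- manip.current_joint_velocities(): joint speeds.
- manip.current_tau(): joint torques, N m.
- manip.current_tool_pos(): TCP position.
- manip.current_tcp_rot(): TCP orientation.
- manip.current_force(): force on the tool from outside, world axes, zero at the start.
- manip.current_wrist_torque(): the same for the moment, N m.
- manip.current_finger_gap(): finger opening in m.
- manip.current_gripper_force(): force on a finger pad.
Only numpy, scipy, OpenCV 4.12 (cv2) and the standard library are available. Lean on these libraries where they do the work, as an engineer would, in place of code of your own. Each camera call takes 0.05 s, during which the arm holds its last target. There are 200 camera calls.

### The job

Roll up the slatted door of the roll-top store as far as it goes, take the taller of the two white reference tiles out of the drainer and stand it on the ledge of the sloped rest inside, centred and leaning flat against the backstop all the way down to its foot. Set it down gently without dropping it or pressing it hard, let go, then roll the door fully shut; leave the shorter tile standing in the drainer.

Things in the scene. Friction and masses are not known exactly. Their poses are not given: they have to be found in the camera images.
- store: Fixed grey roll-top housing, 320 x 250 mm, 210 high, D-shaped sides 230 apart inside (radius 160 about the roll axis), fixed hood over the rear. Origin: centre of underside; x to its back (door and tab face -x), y left, z up. Roll axis along y, 50 mm above the bench, over the origin. With the door up it is open at front and top above a 50 mm sill.
- door (a joint): Door of aluminium slats on a circular track about the roll axis: 0 = shut, 1.69 rad = fully up, stops at both ends. Grows as the tab moves up and back. Friction holds it wherever it is left; 2 to 4 N at the tab move it. It may stand up to 0.25 rad open at the start.
- tab_grip (a point): Grip point in the black pull tab, a fin 14 thick (store's y), 22 high, standing 42 mm out from the middle of the leading slat. Point: 176 mm from the roll axis, 12 in from the fin's end. Shut: fin points forward, 4 deg up, 62 mm above bench; up: upward, 11 deg past vertical to the back. Pinch it across 14 mm from above, tool kept pointing down; it turns between the fingertips.
- rest: Fixed grey backstop in the store, 80 mm wide, leaning 20 deg from vertical to the store's +y. Origin: middle of the foot of its face, at (-45,-60,12) mm in the store's frame. x = store's x; y = square to the face, into the plate (8 mm thick; tile lies on the -y side); z = up the slope; plate top z = 78. Tall tile properly seated: centre at x 0, y -4.5, z = ledge top + 60 mm.
- ledge_zone (a point): Point on the backstop's face, z = 15 mm up the slope: middle of the range where the steel ledge may be clamped. Ledge: 84 mm wide, square to the face; its top is anywhere from z = 8 to 22 mm, different each time and not measured: feel for it. Flat from the face to y = -17 mm, there a lip 6 high, to y = -22. The tile does not slide to the face by itself: push it there.
- tall_tile: The taller white ceramic tile, loose, 70 wide (x) x 9 thick (y) x 120 mm high (z), 0.13 to 0.25 kg. Origin at its centre. At the start it stands upright in a slot of the drainer (20 deep, 11.5 wide, floor 12 mm above the bench); grip it from above across its 9 mm. Either face may lie on the backstop.
- short_tile: The shorter white ceramic tile, 70 (x) x 9 (y) x 85 mm (z), loose, standing upright in the other slot of the drainer. Origin at its centre. To be left there.
- drainer: Fixed white plastic drainer, 134 (x) x 100 (y) x 32 mm high; origin at the centre of its underside. Its two slots run along y at x = -35 and +35 mm; which tile stands in which varies.
Not all that is in view belongs to the job. Leave any pink look-alike of the short_tile alone.

How it is judged:
On the way, in this order (a step that is already met when the one before it is completed fails the run):
1. the door is rolled up as far as it goes (value of joint door above 1.55 rad), for 0.2 s.
2. the tall tile stands on the ledge of the sloped rest, flat against the backstop, released, with the door still up (x of tall_tile in the frame of rest between -0.012 and 0.012 m and y of tall_tile in the frame of rest between -0.008 and -0.0015 m and z of tall_tile in the frame of rest between 0.065 and 0.085 m and angle between the y axis of tall_tile and the y axis of rest, either way round below 0.06 rad and angle between the z axis of tall_tile and the z axis of rest, either way round below 0.09 rad and contact force between the fingers and tall_tile below 0.05 N and linear speed of tall_tile below 0.02 m/s and value of joint door above 1.4 rad), for 0.3 s.
At the end, for the whole second after the job is handed in: Door shut (0.06 rad). Tall tile released and at rest on the ledge: centre within 12 mm of the rest's middle, 1.5 to 8 mm off its face (4.5 is flush), 65 to 85 mm up the slope; face parallel within 0.06 rad, not turned over 0.09 rad. Short tile stands in its slot (value of joint door below 0.06 rad and x of tall_tile in the frame of rest between -0.012 and 0.012 m and y of tall_tile in the frame of rest between -0.008 and -0.0015 m and z of tall_tile in the frame of rest between 0.065 and 0.085 m and angle between the y axis of tall_tile and the y axis of rest, either way round below 0.06 rad and angle between the z axis of tall_tile and the z axis of rest, either way round below 0.09 rad and contact force between the fingers and tall_tile below 0.05 N and linear speed of tall_tile below 0.02 m/s and z of short_tile in the frame of drainer below 0.062 m and angle between short_tile's own z axis and vertical below 0.3 rad); the robot touches nothing.
It fails at once if the tall tile was dropped or fell (faster than 0.3 m/s while no finger touches it) (linear speed of tall_tile above 0.3 m/s and contact force between the fingers and tall_tile below 0.02 N).
It fails at once if the tall tile was pressed on the store with more than 60 N (contact force between tall_tile and store above 60 N).
It fails at once if the short tile was pushed over or taken away (distance of short_tile from where it was at the start of the episode above 0.03 m or angle between short_tile's own z axis and vertical above 0.5 rad).
It also fails if it takes over 72 s, if anything falls off the work surface, if the arm or the gripper's body presses on something with over 40 N, if the wrist force passes 120 N, or if a joint passes its speed limit or range.

## Working session

There is one attempt and no reset: what is moved stays moved. The work goes in short steps, each a Python script; the robot and the scene stay as the last script left them, time stands still between calls to the robot, and variables do not carry over. Pictures are saved under pics/ and viewed, at most 10 in all, crops included, and the job is handed in when it is done.

```bash
mkdir -p pics; ls
python3 - <<'E'
from bench import manip, effector, viewer
import cv2
for n in("side","top"):
    im=viewer.get_image(n); cv2.imwrite(f"pics/{n}0.png",im[:,:,::-1]); print(n,viewer.get_calibration(n))
print(manip.current_tcp_rot(),manip.current_finger_gap(),manip.current_clock(),manip.grip_depth)
E
```

```text
pics
side {'vfov': 51.2950046380835, 'cx': 316.9303493297448, 'cy': 239.761471884655, 'dist_coeffs': array([-0.03715903,  0.        ,  0.        ,  0.        ,  0.        ]), 'eye': array([ 0.82805572, -0.15259507,  0.81762665]), 'attitude': array([ 0.88877124,  0.3479528 , -0.11607299, -0.27484832])}
top {'vfov': 49.60221025032272, 'cx': 323.78443500978415, 'cy': 238.34797480354635, 'dist_coeffs': array([0.03542603, 0.        , 0.        , 0.        , 0.        ]), 'eye': array([-0.22499856,  0.4176032 ,  1.01689206]), 'attitude': array([-0.57220311,  0.75806245, -0.24623512,  0.19311446])}
[ 1.12153620e-01  9.93690481e-01 -8.79975110e-04 -1.36199105e-04] 0.09206019501635393 0.1 0.0188
```

View pics/side0.png

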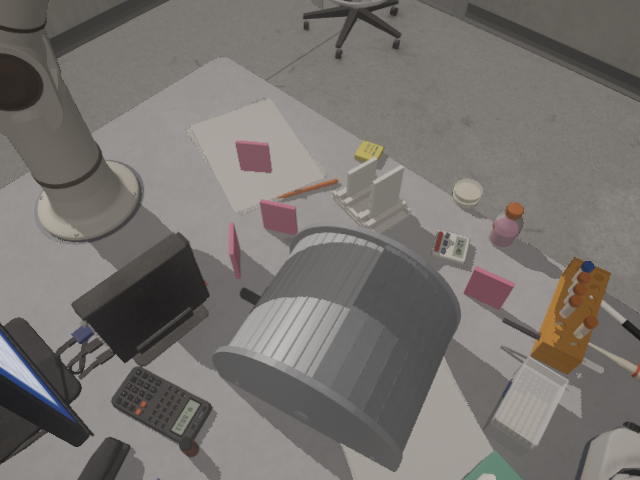

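View pics/top0.png

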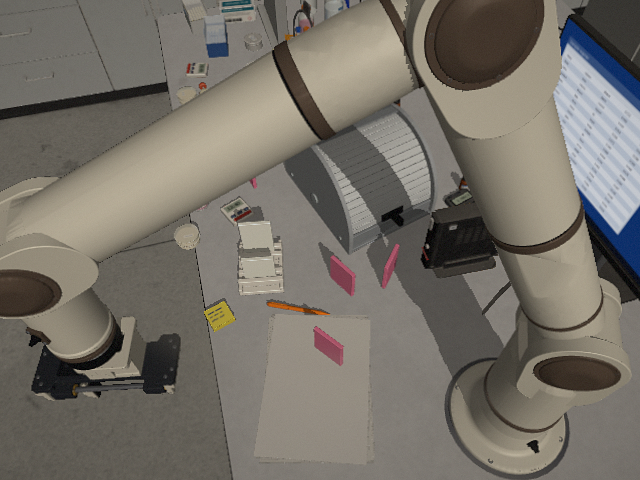

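```bash
cat > h.py <<'E'
import numpy as np, cv2
from scipy.spatial.transform import Rotation as R
from bench import manip, effector, viewer
def cal(n):
    c=viewer.get_calibration(n); f=240/np.tan(np.radians(c['vfov']/2))
    return np.array([[f,0,c['cx']],[0,f,c['cy']],[0,0,1.]]),c['dist_coeffs'],R.from_quat(c['attitude']).as_matrix(),c['eye']
def rays(n,px):
    K,d,A,e=cal(n); u=cv2.undistortPoints(np.array(px,float).reshape(-1,1,2),K,d).reshape(-1,2)
    return e,np.c_[u,np.ones(len(u))]@A.T
def onz(n,px,z):
    e,r=rays(n,px); return e+r*((z-e[2])/r[:,2])[:,None]
def proj(n,P):
    K,d,A,e=cal(n); return cv2.projectPoints((np.atleast_2d(P)-e)@A,np.zeros(3),np.zeros(3),K,d)[0].reshape(-1,2)
def tri(p1,p2):
    e1,r1=rays("side",[p1]);e2,r2=rays("top",[p2]);r1=r1[0];r2=r2[0]
    s=np.linalg.lstsq(np.c_[r1,-r2],e2-e1,rcond=None)[0]
    a,b=e1+s[0]*r1,e2+s[1]*r2; return (a+b)/2,np.linalg.norm(a-b)
E
python3 - <<'E'
from h import *
def crop(n,x,y,w,h,s):
    im=cv2.imread(f"pics/{n}0.png"); return cv2.resize(im[y:y+h,x:x+w],None,fx=s,fy=s,interpolation=cv2.INTER_CUBIC)
cv2.imwrite("pics/c1.png",crop("side",210,140,260,200,3))
a=crop("top",225,90,220,210,2.7);cv2.imwrite("pics/c2.png",a)
print("base",proj("top",[0,0,0]),proj("side",[0,0,0]))
print(onz("top",[(349,248)],0),onz("side",[(218,350),(392,465),(386,418)],0))
print(tri((245,292),(386,218)))
E
```

```text
base [[506.33054671 413.00174919]] [[ 89.04969593 199.47738512]]
[[0.45700825 0.17464942 0.        ]] [[ 0.46465409 -0.03316124  0.        ]
 [ 0.80179952  0.02509412  0.        ]
 [ 0.75080038  0.07405478  0.        ]]
(array([0.45839461, 0.07001159, 0.07285823]), np.float64(0.03187324846811855))
```

View pics/c1.png

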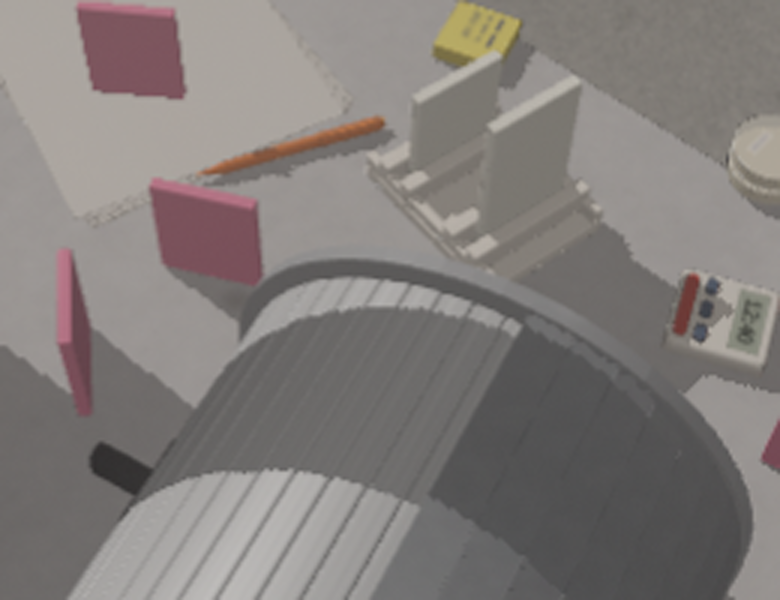

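View pics/c2.png

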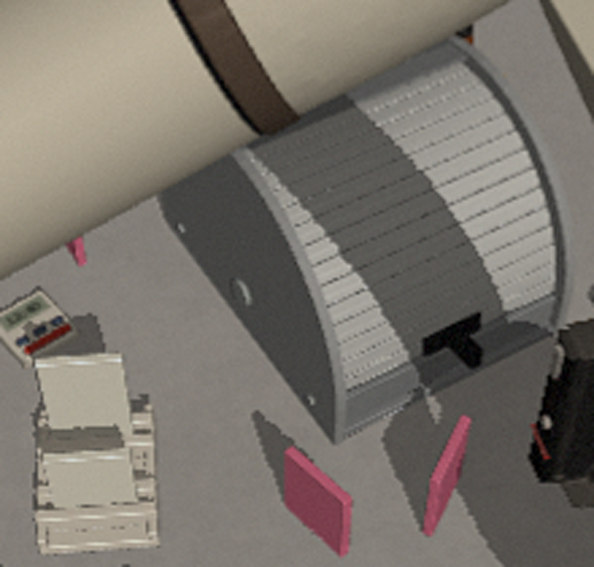

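The side view shows two white tiles in the drainer. The tall one has its top edge at (373–403, 168–182) and is nearer the calculator. The short one is at (348–376, 159–173). The pink look-alikes are at (254,157), (279,217), (235,250) and (488,288), and the white tray is at (530,400). I choose the tile at (388,190), which is the taller white one and is confirmed in both crops. The tab fin ends at about (241,293) in the side view and (402,224) in the top view. The store's front corner is at top (350,253).

Run:
```python
from h import *
from scipy.optimize import least_squares
T=lambda p:(225+p[0]/2.7,90+p[1]/2.7)
S=lambda p:(210+p[0]/3,140+p[1]/3)
obs=[T((338,441)),T((556,332)),T((240,291))]
M=np.array([[-.16,.125,0],[-.16,-.125,0],[0,.125,.05]])
def P(p,M): c,s=np.cos(p[2]),np.sin(p[2]); return np.c_[c*M[:,0]-s*M[:,1]+p[0],s*M[:,0]+c*M[:,1]+p[1],M[:,2]]
r=least_squares(lambda p:(proj("top",P(p,M))-obs).ravel(),[.58,.06,0.]);p=r.x
print("store",p,r.fun.round(1)); print([onz("top",[o],0)[0].round(4) for o in obs[:2]])
for z in(.062,.08,.1):print("tabend",z,onz("side",[S((95,458))],z),onz("top",[T((478,362))],z))
print(tri(S((95,458)),T((478,362))))
for n,s,t in(("tall",[(490,127),(578,82)],[(37,362),(124,359)]),):
  print(n,onz("side",[S(a) for a in s],.132),onz("top",[T(a) for a in t],.132))
print("short",onz("side",[S(a) for a in [(413,98),(500,58)]],.097),onz("top",[T(a) for a in[(43,455),(130,452)]],.097))
print("drainer top corners",onz("top",[T((38,550)),T((158,545))],.016))
def draw(n,p,x,y,w,h,k):
  im=cv2.imread(f"pics/{n}0.png")[y:y+h,x:x+w];im=cv2.resize(im,None,fx=k,fy=k)
  a=np.linspace(0,np.pi,40)
  for yy in(.125,-.125):
    A=np.r_[[[-.16,yy,0]],np.c_[-.16*np.cos(a),a*0+yy,.05+.16*np.sin(a)],[[.16,yy,0],[-.16,yy,0]]]
    q=((proj(n,P(p,A))-[x,y])*k).astype(int); cv2.polylines(im,[q.reshape(-1,1,2)],False,(0,0,255),1)
  return im
cv2.imwrite("pics/ov.png",np.hstack([cv2.resize(draw("side",p,200,210,280,270,1.5),(420,405)),cv2.resize(draw("top",p,260,90,190,202,2),(380,405))]))
np.save("store.npy",p)
```

```text
store [0.62646083 0.1035642  0.27390923] [-1.3  1.3  1.3 -1.4  0.1 -0.2]
[array([0.4413, 0.1766, 0.    ]), array([ 0.503 , -0.0553,  0.    ])]
tabend 0.062 [[0.44252784 0.05400077 0.062     ]] [[0.44634872 0.05065485 0.062     ]]
tabend 0.08 [[0.45171161 0.04907939 0.08      ]] [[0.43369362 0.05757194 0.08      ]]
tabend 0.1 [[0.4619158  0.04361119 0.1       ]] [[0.41963241 0.06525759 0.1       ]]
(array([0.44409125, 0.05252729, 0.06558917]), np.float64(0.0011206227828976666))
tall [[0.48548688 0.34894196 0.132     ]
 [0.5022824  0.4140102  0.132     ]] [[0.49556927 0.41655384 0.132     ]
 [0.47911811 0.34885494 0.132     ]]
short [[0.41568381 0.36033014 0.097     ]
 [0.43477932 0.42547832 0.097     ]] [[0.42997505 0.42851454 0.097     ]
 [0.41357063 0.36151625 0.097     ]]
drainer top corners [[0.3952683  0.45033036 0.016     ]
 [0.37244186 0.35429073 0.016     ]]
```

View pics/ov.png

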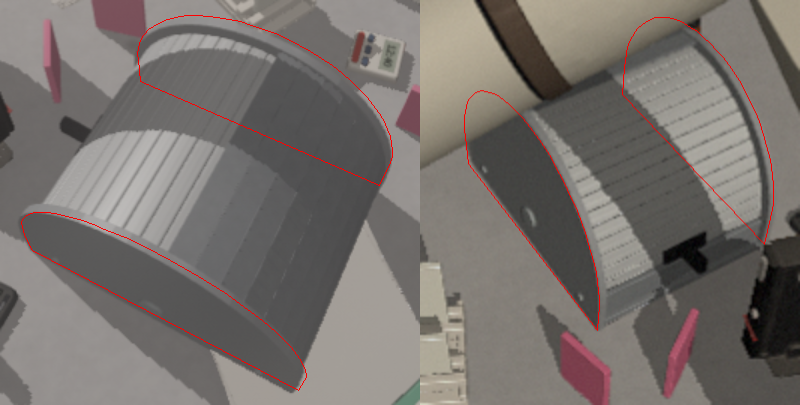

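The overlay agrees with the store in both views to about 2 px. The door is practically shut, because the fin end triangulates to y≈0 and radius 188 mm. Next I check the black box clearance and reachability.

```bash
cat >> h.py <<'E'
p=np.load("store.npy")
Rs=R.from_euler('z',p[2]).as_matrix(); ts=np.array([p[0],p[1],0])
W=lambda v:Rs@np.array(v)+ts            # store -> world
def down(phi,sg=1):                      # tool down, y at world angle phi
    y=sg*np.array([np.cos(phi),np.sin(phi),0]);z=np.array([0,0,-1.]);return R.from_matrix(np.c_[np.cross(y,z),y,z]).as_quat()
c20,s20=np.cos(np.radians(20)),np.sin(np.radians(20))
Rr=np.array([[1,0,0],[0,c20,s20],[0,-s20,c20]]); tr=np.array([-.045,-.06,.012])
WR=lambda v:W(Rr@np.array(v)+tr)         # rest -> world
def restq(sg=1):
    y=sg*Rr[:,1];z=-Rr[:,2];return R.from_matrix(Rs@np.c_[np.cross(y,z),y,z]).as_quat()
rad0=.179
def tab(th,rad=rad0):                    # TCP for tab at joint value th
    a=th+np.radians(4);return W([-rad*np.cos(a),0,.05+rad*np.sin(a)-manip.grip_depth])
qd=lambda sg:down(p[2]+np.pi/2,sg)
E
python3 - <<'E'
from h import *
print("box",tri((183,235),(432,212)),tri((209,292),(427,258)), onz("side",[(209,297)],0),onz("top",[(427,262)],0))
for sg in(1,-1):
  for nm,pos,q in[("tab0",tab(0),qd(sg)),("tabhi",tab(0)+[0,0,.15],qd(sg)),("tab1",tab(.85),qd(sg)),("tabup",tab(1.69),qd(sg)),("tabuphi",tab(1.69)+[0,0,.08],qd(sg)),
    ("rest",WR([0,-9,.015+.12-.024]) if 0 else WR([0,-.009,.111]),restq(sg)),("resthi",WR([0,-.009,.25]),restq(sg)),("resthh",WR([0,-.009,.3]),restq(sg)),
    ("tile",[.4935,.381,.108],down(np.radians(-14),sg)),("tilehi",[.4935,.381,.3],down(np.radians(-14),sg))]:
    s=manip.solve_ik(pos,q); print(sg,nm,np.round(pos,3),None if s is None else np.round(s,2))
E
```

```text
box (array([0.36711882, 0.02760261, 0.19062488]), np.float64(0.005810427311218081)) (array([0.3710113 , 0.0202976 , 0.01751355]), np.float64(0.014371942462879463)) [[0.37292514 0.02357864 0.        ]] [[0.36774537 0.01106642 0.        ]]
1 tab0 [0.455 0.055 0.044] [-0.    0.43 -0.21  2.15  0.16  0.57  1.52]
1 tabhi [0.455 0.055 0.194] [-0.12  0.17 -0.06  2.06  0.01  0.91  1.65]
1 tab1 [0.522 0.074 0.174] [-0.06  0.32 -0.15  1.92  0.06  0.91  1.6 ]
1 tabup [0.659 0.113 0.207] [-0.05  0.53 -0.23  1.52  0.13  1.1   1.54]
1 tabuphi [0.659 0.113 0.287] [-0.07  0.46 -0.2   1.44  0.1   1.25  1.56]
1 rest [0.591 0.062 0.119] [-0.2   0.52 -0.2   1.82  0.57  0.93  1.09]
1 resthi [0.579 0.108 0.25 ] [-0.24  0.37 -0.26  1.71  0.47  1.19  1.16]
1 resthh [0.574 0.124 0.297] [-0.26  0.34 -0.27  1.65  0.45  1.29  1.18]
1 tile [0.494 0.381 0.108] [-0.68  0.55 -0.03  1.73  0.02  0.87 -0.96]
1 tilehi [0.494 0.381 0.3  ] [-0.65  0.36 -0.06  1.55  0.02  1.23 -0.96]
-1 tab0 [0.455 0.055 0.044] [-0.41  0.44  0.28  2.17 -0.22  0.56 -1.27]
-1 tabhi [0.455 0.055 0.194] [-0.42  0.17  0.27  2.07 -0.06  0.91 -1.42]
-1 tab1 [0.522 0.074 0.174] [-0.4   0.32  0.25  1.93 -0.1   0.91 -1.4 ]
-1 tabup [0.659 0.113 0.207] [-0.38  0.52  0.25  1.54 -0.14  1.1  -1.4 ]
-1 tabuphi [0.659 0.113 0.287] [-0.37  0.46  0.23  1.45 -0.11  1.25 -1.43]
-1 rest [0.591 0.062 0.119] [-0.6   0.53  0.32  1.84  0.26  0.84 -1.8 ]
-1 resthi [0.579 0.108 0.25 ] [-0.66  0.37  0.28  1.72  0.28  1.12 -1.82]
-1 resthh [0.574 0.124 0.297] [-0.68  0.33  0.26  1.67  0.28  1.23 -1.83]
-1 tile [0.494 0.381 0.108] [-0.26  0.63 -0.61  1.71  0.44  0.94  1.86]
-1 tilehi [0.494 0.381 0.3  ] [-0.25  0.43 -0.62  1.53  0.25  1.27  2.  ]
```

```bash
sed -i 's/rad0=.179/rad0=.181/' h.py
python3 - <<'E'
from h import *
manip.move_pose(tab(0.01)+[0,0,.26],qd(-1)); print(manip.current_clock())
manip.servo_line(tab(0.01)+[0,0,.03],vel=.2)
print(manip.current_force())
manip.servo_line(tab(0.01),vel=.1); print(manip.current_tool_pos(),manip.current_force())
im=viewer.get_image("side");cv2.imwrite("pics/s1.png",im[180:400,120:440,::-1])
effector.close(f_grip=12); print(manip.current_finger_gap(),manip.current_force(),manip.current_gripper_force(),manip.current_clock())
E
```

```text
2.45
[-0.16411274 -0.60946598  0.93332799]
[0.45283893 0.05470179 0.04589284] [-0.76837189  0.35500407 -0.01403134]
0.014299118397139517 [ 1.28929371 -5.87397576 -1.40325548] 11.990850269794464 5.4333
```

Run:
```python
from h import *
for th in np.linspace(.01,1.70,14)[1:]:
    manip.servo_line(tab(th),vel=.12)
    print(round(th,2),manip.current_force().round(1),round(manip.current_finger_gap(),4),round(manip.current_clock(),2))
```

```text
0.14 [ 1.  -5.9  2. ] 0.0142 5.78
0.27 [ 1.3 -6.2  3. ] 0.0136 6.13
0.4 [ 1.7 -6.2  2.6] 0.0141 6.48
0.53 [ 0.2 -5.8  3.8] 0.014 6.83
0.66 [ 0.1 -7.1  4.4] 0.0138 7.18
0.79 [ 0.7 -6.1  5.6] 0.0142 7.53
0.92 [ 1.  -7.1  3.5] 0.0142 7.88
1.05 [ 4.  -6.7  1.6] 0.014 8.23
1.18 [ 5.  -8.1 -0.1] 0.0146 8.58
1.31 [ 4.9 -7.9 -1.8] 0.0139 8.93
1.44 [ 5.3 -7.9 -2.6] 0.0143 9.28
1.57 [ 3.7 -8.4 -3.3] 0.0139 9.63
1.7 [ 1.6 -9.6 -0.6] 0.0142 9.98
```

Run:
```python
from h import *
manip.servo_line(tab(1.73),vel=.1);print(manip.current_force().round(1),manip.current_tool_pos())
effector.open_jaws(); print(manip.current_clock())
manip.servo_line(tab(1.73)+[0,0,.12],vel=.25)
manip.move_pose([.4935,.381,.24],down(np.radians(-14)))
print(manip.current_clock())
a=viewer.get_image("side");b=viewer.get_image("top")
cv2.imwrite("pics/side2.png",a[:,:,::-1]);cv2.imwrite("pics/top2.png",b[:,:,::-1])
A=cv2.resize(a[130:430,190:490],(600,600),interpolation=cv2.INTER_CUBIC)
cv2.imwrite("pics/s2.png",A[:,:,::-1])
B=cv2.resize(b[90:300,225:445],(628,600),interpolation=cv2.INTER_CUBIC);cv2.imwrite("pics/t2.png",B[:,:,::-1])
```

```text
[ -4.6 -11.1   4. ] [0.66420631 0.10838158 0.20674676]
11.525
13.4083
```

View pics/s2.png

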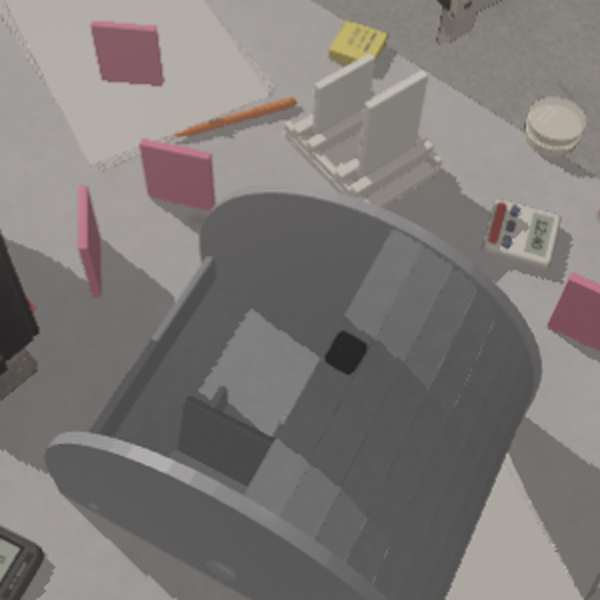

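View pics/t2.png

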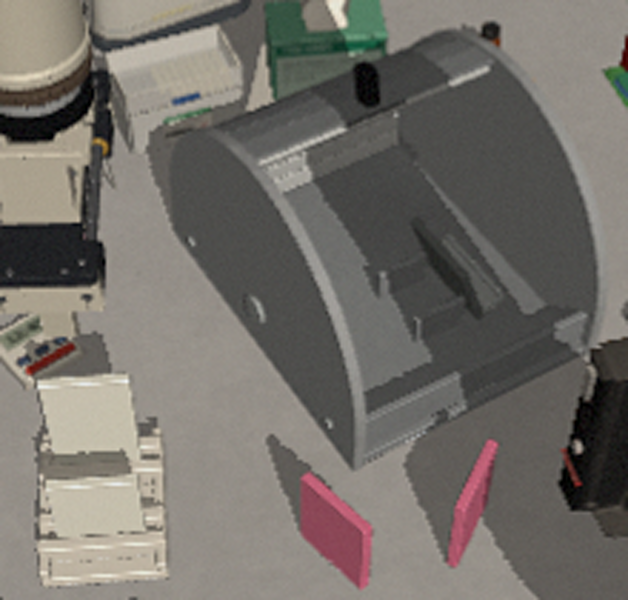

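The door is fully up, with the tab on top at top-view crop (368,85) and side-view crop (345,350). The rest plate can be seen inside, at top crop (415–485, 222–310) and side crop (180–275, 400–480). I overlay the predicted rest to correct its pose.

Run:
```python
from h import *
def ov(n,x,y,w,h,k):
  im=cv2.imread(f"pics/{n}2.png")[y:y+h,x:x+w];im=cv2.resize(im,None,fx=k,fy=k,interpolation=cv2.INTER_CUBIC)
  def pl(P,c):
    q=((proj(n,np.array(P))-[x-.5,y-.5])*k-.5);cv2.polylines(im,[(q*8).astype(int).reshape(-1,1,2)],False,c,1,cv2.LINE_AA,3)
  pl([WR(v) for v in[(-.04,0,0),(-.04,0,.078),(.04,0,.078),(.04,0,0)]],(0,0,255))
  pl([WR(v) for v in[(-.04,.008,.078),(.04,.008,.078)]],(0,255,255))
  for z in(.008,.022): pl([WR(v) for v in[(-.042,-.022,z+.006),(.042,-.022,z+.006)]],(0,255,0))
  pl([W(v) for v in[(-.16,.125,0),(-.16,-.125,0),(-.16,-.125,.05)]],(255,0,0)); pl([W(v) for v in[(-.16,.115,.05),(-.16,-.115,.05)]],(255,0,0))
  return im
A=ov("side",225,300,130,150,3);B=ov("top",330,150,120,112.5.__int__(),3.35)
h=max(A.shape[0],B.shape[0]);f=lambda I:cv2.copyMakeBorder(I,0,h-I.shape[0],0,0,cv2.BORDER_CONSTANT)
o=np.hstack([f(A),f(B)]);print(o.shape);cv2.imwrite("pics/ov2.png",o)
```

```text
(450, 792, 3)
```

View pics/ov2.png

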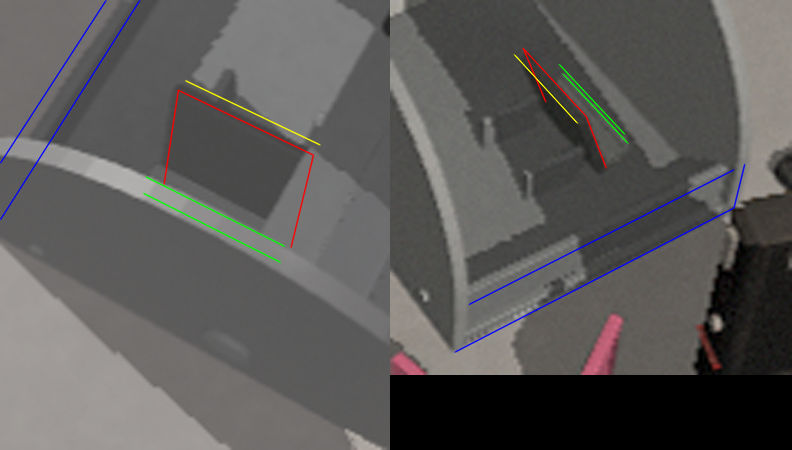

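Side view: the plate top edge runs (178,83)–(310,148), about 1.5 px from the prediction, which is roughly 3 mm towards −x of the store. The face and ledge will be found by feel. Now I grip the tile.

Run:
```python
from h import *
q=down(np.radians(-14))
for z in(.33,.36): print(manip.solve_ik(WR([-.003,-.012,z]),restq(-1)))
print(manip.solve_ik([.4905,.382,.35],q))
manip.servo_line([.4905,.382,.106],q,vel=.12); f0=manip.current_force(); print(f0.round(2))
effector.close(f_grip=25); print(manip.current_finger_gap(),(manip.current_force()-f0).round(2))
manip.servo_line([.4905,.382,.150],vel=.08); print((manip.current_force()-f0).round(2),manip.current_finger_gap())
manip.servo_line([.4905,.382,.35],vel=.25); manip.sleep(.2); print((manip.current_force()-f0).round(2),manip.current_finger_gap(),manip.current_clock())
```

```text
[-0.72344338  0.30408787  0.30359189  1.63300422  0.26614027  1.28352504
 -1.8116637 ]
[-0.73427116  0.28860135  0.2961684   1.58865926  0.26733888  1.34617352
 -1.81307399]
[-0.67199906  0.33063527 -0.04358697  1.47832951  0.01455607  1.33294379
 -0.96100391]
[1.06 0.37 0.39]
0.009157493997571289 [ 2.29 -0.88 -1.94]
[-1.75 -0.21 -3.28] 0.008919636708397469
[-0.27 -1.05 -2.33] 0.00884219616072916 17.875
```

```bash
cat >> h.py <<'E'
def F(n=4):
    a=[]
    for _ in range(n): a.append(manip.current_force()); manip.sleep(.02)
    return np.mean(a,0)
ax=lambda i:Rs@Rr[:,i]
def feel(v,i,sg,lim,thr,step=.001):      # step along rest axis i from rest coords v till resisting force > thr
    v=np.array(v,float);f0=F(8)@ax(i);n=0;f=0
    while n<lim:
        n+=step;v[i]+=sg*step;manip.servo_line(WR(v),vel=.03);f=-sg*(F(3)@ax(i)-f0)
        if f>thr:break
    print("feel",i,v.round(4),"f",round(f,2),"clock",round(manip.current_clock(),2));return v
E
python3 - <<'E'
from h import *
manip.move_pose(WR([-.003,-.014,.35]),restq(-1)); print(manip.current_clock(),F().round(2))
manip.servo_line(WR([-.003,-.014,.24]),vel=.2); print(F().round(2))
manip.servo_line(WR([-.003,-.014,.15]),vel=.12); print(F().round(2),manip.current_clock())
im=viewer.get_image("side");im2=viewer.get_image("top")
cv2.imwrite("pics/p1.png",np.hstack([cv2.resize(im[230:430,200:400],(400,400)),cv2.resize(im2[90:290,290:490],(400,400))])[:,:,::-1])
v=feel([-.003,-.014,.15],1,1,.018,3)
np.save("v.npy",v)
E
```

```text
18.8667 [ 0.08  0.45 -2.42]
[-0.21  0.64 -1.65]
[-0.09 -0.01 -2.52] 20.6667
feel 1 [-0.003 -0.007  0.15 ] f 4.32 clock 23.0
```

View pics/p1.png

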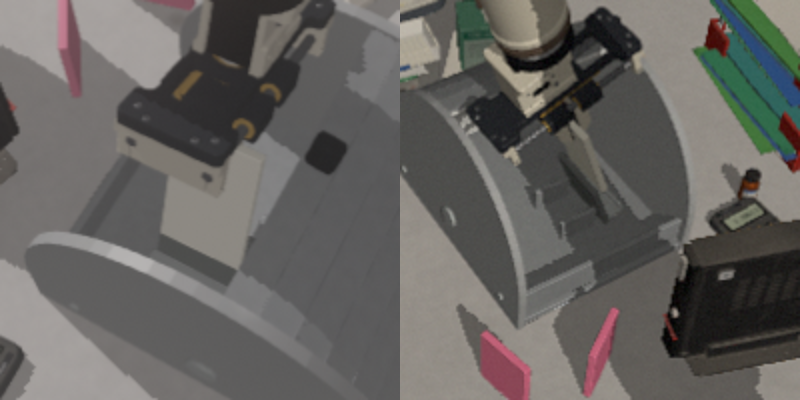

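The tile is held over the plate, aligned with it in x, and the face was felt about 2 mm before the estimate. I back off 4 mm and feel for the ledge.

Run:
```python
from h import *
v=np.load("v.npy"); yf=v[1]
v[1]=yf-.0045; manip.servo_line(WR(v),vel=.05); v[2]=.121; manip.servo_line(WR(v),vel=.06); print(F().round(2))
v=feel(v,2,-1,.025,3); zl=v[2]
v[2]+=.0007; manip.servo_line(WR(v),vel=.03)
print("now",F().round(2))
v=feel(v,1,1,.010,4)
np.save("v.npy",v); print(F().round(2),manip.current_wrist_torque().round(2),manip.current_clock())
```

```text
[-0.23  0.05 -2.09]
feel 2 [-0.003  -0.0115  0.111 ] f 3.7 clock 27.08
now [ 0.46  0.15 -1.3 ]
feel 1 [-0.003  -0.0065  0.1117] f 6.67 clock 29.03
[ 1.03 -5.3   1.68] [-1.16 -0.16 -0.23] 29.1
```

Run:
```python
from h import *
v=np.load("v.npy")
v[1]+=.0015; manip.servo_line(WR(v),vel=.03); print(F()@Rs@Rr, manip.current_wrist_torque().round(2))
v[2]-=.0006; manip.servo_line(WR(v),vel=.03); print(F()@Rs@Rr)
v[1]-=.0006; manip.servo_line(WR(v),vel=.03); print(F()@Rs@Rr, (F()@Rs@Rr))
effector.open_jaws(); manip.sleep(.3); print(manip.current_finger_gap(),F()@Rs@Rr,manip.current_clock())
v[2]+=.16; manip.servo_line(WR(v),vel=.12); print(manip.current_clock())
v[2]+=.08; manip.servo_line(WR(v),vel=.2)
manip.move_pose(W([.10,0,.36]),qd(-1)); print(manip.current_clock(),F())
im=viewer.get_image("side");im2=viewer.get_image("top")
cv2.imwrite("pics/side3.png",im[:,:,::-1]);cv2.imwrite("pics/top3.png",im2[:,:,::-1])
cv2.imwrite("pics/p2.png",np.hstack([cv2.resize(im[280:440,220:320],(375,600),interpolation=cv2.INTER_CUBIC),cv2.resize(im2[120:260,350:450],(420,600),interpolation=cv2.INTER_CUBIC)])[:,:,::-1])
```

```text
[-1.44440086 -7.80071286  0.61962789] [-1.71 -0.18 -0.31]
[-0.86958602 -7.67810169  2.4782805 ]
[-1.27572866 -6.91958954  1.87028659] [-0.62250243 -6.9616614   1.86671464]
0.09148887820379993 [ 0.09913136 -0.15214198 -0.10284761] 31.8417
33.325
34.5583 [-0.28163468  0.37226856 -0.48318945]
```

View pics/p2.png

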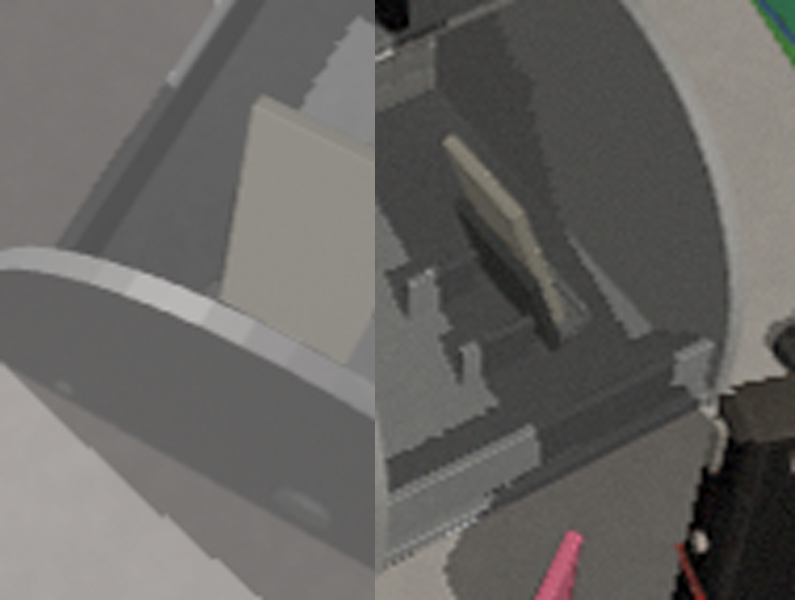

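The tile stands leaning on the plate and clear of the gripper. Its top edge starts at side (288.8,305.9) and top (367.9,152). I check the tilt numerically before closing the door.

Run:
```python
from h import *
for nm,t in(("flush",0),("foot off 5mm",.042),("7",.06)):
  # tilt about plate's top edge (z=.078): foot at -y
  f=lambda x,y,z:WR([x-.003,-.0022+y+(z-.078)*np.sin(t),z])
  P=[f(-.035,0,.137),f(-.035,-.009,.137),f(-.035,-.009,.017),f(.035,0,.137),f(.035,-.009,.137)]
  print(nm,proj("side",P).round(1).tolist(),proj("top",P).round(1).tolist())
for n,sl in(("side",(slice(290,410),slice(270,340))),("top",(slice(140,215),slice(355,405)))):
  a=cv2.imread(f"pics/{n}3.png")
  hsv=a[sl].astype(int); m=((hsv[:,:,2]-hsv[:,:,0]>9)&(hsv[:,:,2]>85)).astype(np.uint8)
  c=max(cv2.findContours(m,0,2)[0],key=cv2.contourArea); q=cv2.approxPolyDP(c,2,True).reshape(-1,2)+[sl[1].start,sl[0].start]; print(n,q.tolist())
```

```text
flush [[288.4, 304.7], [285.6, 308.2], [277.9, 359.4], [329.9, 323.9], [327.3, 327.7]] [[383.3, 170.3], [386.4, 167.9], [395.9, 193.2], [366.3, 152.2], [369.3, 149.9]]
foot off 5mm [[289.2, 303.7], [286.4, 307.2], [277.2, 360.5], [330.6, 322.8], [328.0, 326.6]] [[382.5, 170.9], [385.6, 168.6], [396.7, 192.6], [365.5, 152.8], [368.5, 150.5]]
7 [[289.6, 303.3], [286.7, 306.8], [276.8, 360.9], [330.9, 322.4], [328.3, 326.2]] [[382.1, 171.2], [385.2, 168.9], [397.1, 192.4], [365.1, 153.1], [368.1, 150.8]]
side [[290, 306], [279, 359], [311, 375], [320, 360], [328, 325], [312, 317], [311, 319], [300, 311], [298, 313]]
top [[367, 152], [372, 165], [385, 178], [393, 195], [384, 168]]
```

Run:
```python
from h import *
a=cv2.imread("pics/side3.png").astype(float); b=cv2.imread("pics/p1.png").astype(float)[:, :400]
ch=lambda I:I[:,:,2]*2-I[:,:,0]   # reddish brightness
def edge(I,rows,x0,x1,sgn=1):
  out=[]
  for r in rows:
    l=cv2.GaussianBlur(ch(I)[r:r+1,:],(5,1),0)[0,x0:x1]; g=sgn*np.diff(l); k=int(np.argmax(g)); w=np.clip(g[max(k-2,0):k+3],0,None)
    out.append(x0+max(k-2,0)+.5+(w*np.arange(len(w))).sum()/w.sum())
  c=np.polyfit(rows,out,1); res=np.array(out)-np.polyval(c,rows); ok=abs(res)<1.0; c=np.polyfit(np.array(rows)[ok],np.array(out)[ok],1); return c[0],ok.mean().round(2),np.polyval(c,rows[len(rows)//2])
B=cv2.resize(b,(200,200),interpolation=cv2.INTER_AREA)
print("now L",edge(a,list(range(314,355)),270,300)," R",edge(a,list(range(332,362)),308,338,-1))
# held: side px = (200,230)+p1/2 ; tile left edge p1 ~ (168,180)->(160,235)
print("held L",edge(B,list(range(92,117)),70,95), "R",edge(B,list(range(84,128)),112,140,-1))
def sl(P): q=proj("side",P); d=q[0]-q[1]; return (d[0]/d[1]).round(4),q.round(1).tolist()
for t in(0,.02,.04,.06):
  f=lambda x,y,z:WR([x-.003,-.0022+y+(z-.078)*np.sin(t),z])
  print(t,sl([f(-.035,-.009,.125),f(-.035,-.009,.02)]),sl([f(.035,-.009,.125),f(.035,-.009,.06)]))
f=lambda x,z:WR([x-.003,-.0185,z]); print("held",sl([f(-.035,.120),f(-.035,.056)]),sl([f(.035,.176),f(.035,.056)]))
```

```text
now L (np.float64(-0.16722987688969626), np.float64(1.0), np.float64(282.4885519262924))  R (np.float64(-0.6093538520083135), np.float64(0.7), np.float64(327.7178442876469))
held L (np.float64(-0.13169863038594481), np.float64(1.0), np.float64(81.3083324596793)) R (np.float64(-0.5377446396066933), np.float64(0.11), np.float64(131.84060238816414))
0 (np.float64(-0.1487), [[284.7, 313.8], [278.1, 358.3]]) (np.float64(-0.2294), [[326.0, 333.2], [319.6, 361.3]])
0.02 (np.float64(-0.1603), [[285.0, 313.4], [277.8, 358.7]]) (np.float64(-0.2378), [[326.3, 332.8], [319.5, 361.4]])
0.04 (np.float64(-0.1714), [[285.3, 313.0], [277.4, 359.2]]) (np.float64(-0.2459), [[326.6, 332.4], [319.4, 361.6]])
0.06 (np.float64(-0.1821), [[285.6, 312.7], [277.1, 359.7]]) (np.float64(-0.2537), [[326.8, 332.0], [319.3, 361.8]])
held (np.float64(-0.1454), [[282.0, 319.0], [278.0, 346.8]]) (np.float64(-0.2268), [[329.4, 312.1], [317.2, 366.1]])
```

Run:
```python
from h import *
np.set_printoptions(linewidth=200)
a=cv2.imread("pics/top3.png")
print("top3 red, cols 376..402")
for r in range(164,204): print(r,a[r,376:403,2])
for t in(0,.03,.06):
  f=lambda x,y,z:WR([x-.003,-.0022+y+(z-.078)*np.sin(t),z])
  P=[f(-.035,-.009,.137),f(-.035,-.009,.017),f(-.035,0,.137),f(-.035,0,.017)];P+=[WR([-.043,-.0022,z]) for z in(.078,.017)]+[WR([-.043,.0058,z]) for z in(.078,.0)]
  print(t,proj("top",P).round(1).tolist())
```

```text
top3 red, cols 376..402
164 [112 127 126 131 115  85  68  68  66  68  70  67  65  64  64  64  66  74  76  78  78  78  76  75  77  75  77]
165 [ 89 117 127 129 128 114  84  70  69  64  68  69  64  64  68  67  77  79  78  77  76  80  78  76  75  79  76]
166 [ 85  91 113 128 127 132 116  81  64  68  70  66  66  63  63  67  73  75  77  77  77  72  76  78  78  77  73]
167 [ 88  85  98 115 126 131 128 113  79  68  68  69  69  67  61  65  70  73  77  75  80  78  76  78  75  78  79]
168 [ 89  87  88  97 120 127 126 131 109  78  67  68  66  67  65  64  65  64  73  79  75  75  75  76  76  75  77]
169 [ 88  91  89  83 109 123 127 127 133  98  70  68  66  68  71  67  68  72  76  78  72  76  77  78  77  76  75]
170 [ 88  89  88  86  82 107 125 127 117 100  74  62  64  69  67  69  65  73  79  74  78  74  78  78  75  77  76]
171 [ 78  91  88  88  89  80  97 112 112 117  89  65  67  68  69  66  65  69  71  77  77  76  79  78  75  76  74]
172 [ 62  80  89  88  88  84  88 108 114 111  99  73  67  66  67  65  67  67  65  72  77  77  79  78  78  74  77]
173 [ 54  59  82  89  87  87  83 102 112 112  99  
[... 2939 characters left out ...]
 58 47 46 48 59 65 68 68 68 68 68 70 67]
201 [62 64 64 66 63 66 62 62 65 59 66 68 67 69 71 53 49 57 66 69 69 68 67 66 67 66 66]
202 [63 65 63 59 63 65 66 64 61 64 63 65 69 70 73 69 65 66 68 70 70 70 67 66 68 68 65]
203 [64 63 62 62 65 65 64 62 65 65 68 71 68 72 67 69 67 68 68 69 67 68 66 67 70 70 67]
0 [[386.4, 167.9], [395.9, 193.2], [383.3, 170.3], [393.0, 195.4], [389.5, 184.5], [394.2, 196.7], [386.9, 186.5], [392.9, 201.8]]
0.03 [[385.8, 168.4], [396.5, 192.8], [382.7, 170.7], [393.6, 195.0], [389.5, 184.5], [394.2, 196.7], [386.9, 186.5], [392.9, 201.8]]
0.06 [[385.2, 168.9], [397.1, 192.4], [382.1, 171.2], [394.2, 194.5], [389.5, 184.5], [394.2, 196.7], [386.9, 186.5], [392.9, 201.8]]
```

The tilt estimates are 0.01–0.03 rad in the top view and 0.03–0.055 in the side view. That is too near 0.06, and the force was soft during the last push, so the foot may have lagged. I regrip, swing the foot onto the face and let go, so that the tile leans back by itself.

Run:
```python
from h import *
v=np.array([-.003,-.0056,.30]);q0=restq(-1)
manip.move_pose(WR(v),q0); v[2]=.113; manip.servo_line(WR(v),vel=.15); f0=F()
effector.close(f_grip=20); print(manip.current_finger_gap(),((F()-f0)@Rs@Rr).round(2),manip.current_clock())
q1=(R.from_rotvec(ax(0)*.05)*R.from_quat(q0)).as_quat()
v[1]-=.002; manip.servo_line(WR(v),q1,vel=.02); print(((F()-f0)@Rs@Rr).round(2))
for i in range(5):
    f=(F(3)-f0)@Rs@Rr; print(f.round(2))
    if f[1]<-4.5: break
    v[1]+=.0007; manip.servo_line(WR(v),vel=.03)
print(v,manip.current_clock())
effector.open_jaws(); manip.sleep(.2); print(F().round(2))
v[2]+=.16; manip.servo_line(WR(v),q0,vel=.15)
v[2]+=.06; manip.servo_line(WR(v),vel=.25)
manip.move_pose(tab(1.69)+[0,0,.12],qd(-1)); print(manip.current_clock())
im=viewer.get_image("side");im2=viewer.get_image("top")
cv2.imwrite("pics/side4.png",im[:,:,::-1]);cv2.imwrite("pics/top4.png",im2[:,:,::-1])
```

```text
0.009303340739735277 [-0.38 -4.39  0.83] 38.2417
[-0.08 -3.43  1.  ]
[ 0.01 -4.    1.49]
[-0.55 -6.66  3.26]
[-0.003  -0.0069  0.113 ] 38.9083
[ 0.12  0.3  -0.05]
42.6167
```

Run:
```python
from h import *
def edge(I,rows,x0,x1,sgn=1):
  out=[]
  for r in rows:
    l=cv2.GaussianBlur(I[r:r+1,:],(5,1),0)[0,x0(r):x1(r)]; g=sgn*np.diff(l); k=int(np.argmax(g)); w=np.clip(g[max(k-2,0):k+3],0,None)
    out.append(x0(r)+max(k-2,0)+.5+(w*np.arange(len(w))).sum()/w.sum())
  c=np.polyfit(rows,out,1);ok=abs(np.array(out)-np.polyval(c,rows))<1; c=np.polyfit(np.array(rows)[ok],np.array(out)[ok],1); return c[0].round(4),ok.mean().round(2),np.polyval(c,rows[len(rows)//2]).round(2)
for k in "34":
  a=cv2.imread(f"pics/side{k}.png").astype(float);a=2*a[:,:,2]-a[:,:,0]
  b=cv2.imread(f"pics/top{k}.png").astype(float)[:,:,2]
  print(k,"sideL",edge(a,list(range(314,355)),lambda r:270,lambda r:300),"topL",edge(b,list(range(174,194)),lambda r:int(383+(r-174)*.45)-5,lambda r:int(383+(r-174)*.45)+5),"topR",edge(b,list(range(171,184)),lambda r:int(386+(r-172)*.4)-4,lambda r:int(386+(r-172)*.4)+5,-1))
```

```text
3 sideL (np.float64(-0.1672), np.float64(1.0), np.float64(282.49)) topL (np.float64(0.6153), np.float64(0.75), np.float64(386.78)) topR (np.float64(0.4728), np.float64(1.0), np.float64(388.66))
4 sideL (np.float64(-0.1561), np.float64(1.0), np.float64(282.49)) topL (np.float64(0.6227), np.float64(0.85), np.float64(386.8)) topR (np.float64(0.451), np.float64(1.0), np.float64(388.79))
```

The side slope moved towards flush, with the tilt estimate falling from 0.032 to 0.013. Now I close the door.

Run:
```python
from h import *
manip.servo_line(tab(1.69),vel=.15); effector.close(f_grip=12); print(manip.current_finger_gap(),manip.current_clock())
for th in np.linspace(1.69,-.0,14)[1:]: manip.servo_line(tab(th),vel=.14)
print(F().round(1),manip.current_finger_gap(),manip.current_clock())
for th in(-.02,-.035): manip.servo_line(tab(th),vel=.05); print(F().round(1))
effector.open_jaws(); manip.servo_line(tab(0)+[0,0,.2],vel=.2); print(manip.current_clock())
im=viewer.get_image("side");im2=viewer.get_image("top");cv2.imwrite("pics/side5.png",im[:,:,::-1]);cv2.imwrite("pics/top5.png",im2[:,:,::-1])
# fin end via dark mask
for n,im_,(x,y,w,h) in(("side",im,(225,275,50,45)),("top",im2,(370,190,60,50))):
  m=(im_[y:y+h,x:x+w].max(2)<40); r,c=np.nonzero(m); print(n,m.sum(),(c.min()+x,r[c.argmin()]+y),(c[r.argmax()]+x,r.max()+y)) if m.any() else print(n,"none")
```

```text
0.014112552532178307 44.85
[ 4.  -4.6 -3.9] 0.013852810127725658 49.0333
[ 3.3 -4.5  1.6]
[ 2.2 -4.5  7.1]
52.1417
side none
top 251 (np.int64(382), np.int64(218)) (np.int64(426), np.int64(239))
```

Run:
```python
from h import *
manip.move_pose([.35,.45,.35],down(np.radians(76))); print(manip.current_clock(),F().round(2))
im=viewer.get_image("side");cv2.imwrite("pics/side6.png",im[:,:,::-1])
a=cv2.imread("pics/side0.png");b=im[:,:,::-1]
for k,I in(("0",a),("6",b)):
  x,y=225,270; m=(I[y:y+50,x:x+45].max(2)<60).astype(np.uint8)
  c=max(cv2.findContours(m,0,2)[0],key=cv2.contourArea).reshape(-1,2)+[x,y]; print(k,c.min(0),c.max(0),c.mean(0).round(1))
```

```text
53.8167 [-0.3  -0.11 -0.13]
0 [241 288] [259 304] [249.2 295.4]
6 [241 290] [259 305] [249.7 297.5]
```

```bash
python3 -c "
from bench import manip
print(manip.hand_in())"
```

```text
the job is handed in; nothing more can be done
None
```

The job is handed in at about 54 s with no verdict returned: the tall tile is released on the ledge with its foot pushed to the backstop (last tilt estimate 0.013 rad from the side view, limit 0.06), the door is rolled down to its stop, and the short tile was not touched.

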